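# Dispense one mounting plate and slide it onto the work mat

### The arm

A 6-joint arm with a two-finger parallel gripper is mounted at the origin on the work surface. World frame = base frame: x ahead of the robot, y to its left, z up, the work surface at z = 0. Lengths are in m, angles in rad, forces in N, time in s.
With the tool pointing down it reaches from about 0.35 to 0.775 m from the base axis. Payload 5.5 kg.
Tool frame: the origin (TCP) lies at the very end of the fingers, on their centre line; the grasp point (between the pads) lies 19 mm behind it; z points along the fingers, y is the line along which they close (so a half turn about z gives the same grasp; the last joint's range is limited). The gripper opens to 85 mm and grips with 20 to 120 N. Pads are 22 mm wide; open, the fingers measure 114 mm over their backs; the gripper's body (76 mm by 85 mm) begins 54 mm behind the grasp point. The pads swing forward as they close: fully open they stand 13 mm farther back than shut.
Start: joints at [1.154, 0.313, 0.046, 1.304, 0, 1.431], TCP at [0.157, 0.553, 0.231] pointing down, gripper open.
Joint ranges: [-2.76, 2.76], [-0.86, 1.69], [-1.03, 1.26], [-2.2, 2.34], [-1.47, 1.5], [-3.14, 3.14]. Speed limits (rad/s): [2.57, 2.57, 3.14, 3.14, 3.14, 3.14].

### API

Orientations are given as a unit quaternion [w, x, y, z].
In Python, from workcell import get_state, read_camera, calibration, hand_in gives the robot as it stands.
- The arm moves only by the tool drive_tool, never from a script. Its argument "deltas" is a list that holds one entry, the list of rows, each a list of 7 numbers: the closure in counts, from 0 (fully open) to 255 (shut), then the shift along the tool's x, y, z in m, then the turn, a rotation vector about the tool's x, y, z in degrees. A call has 1 to 12 rows; each row is the pose to reach, as a shift and turn from the pose commanded when the call began, along the tool's axes at that moment; what a row does not reach only later rows make up. A row lasts 1/8 s, in which the tool goes at most 62.5 mm and 10.7 degrees, less where a joint would pass 70% of its speed; a pose out of reach is approached as far as the arm can. A call with a gripper value outside its range is refused whole. The fingers move at their own pace and stop on an object; "newtons" is the grip in N (left out, the last holds). Time passes only in rows, so rows that repeat a pose let the fingers close. It gives the time, the measured TCP pose, the force, the opening and the grip force at its end, in the units of the state.
- get_state(): the state, without advancing time (a new reading comes with each control period).
- read_camera(name): name is "side" or "top"; returns (picture, depth): 384x512x3 uint8, red, green, blue; 384x512 float32, m along the optical axis (not along the pixel's ray), 0 where there is no reading.
- calibration(name): a dict with "mtx" (3x3 intrinsics, pixels), "k1" (the pictures are not rectified: a ray, as slopes to the right and down, at radius r is drawn at 1 + k1 r^2 times it, then the intrinsics apply), "world_from_camera" (4x4, takes a point from camera to world coordinates). Camera axes: x right, y up, looking along -z (the intrinsics and any distortion apply to the point x, -y, -z); pixel columns grow to the right and rows downward; lengths in m; the calibration is good to about 2 mm. A picture is of the moment at which its call begins. calibration takes no time and is no camera call.
- hand_in(): hands the job in; it is judged then, once.
The state is a dict: "clock": time; "joint_pos": joint angles; "qvel": joint speeds; "tau": joint torques, N m; "tcp_pos": TCP position; "orientation": TCP orientation; "wrist_force": force on the tool from outside, world axes, zero at the start; "ft_torque": the same for the moment, N m; "finger_gap": finger opening in m; "grip_force": force on a finger pad.
Only numpy, scipy, OpenCV 4.12 (cv2) and the standard library are available. Lean on these libraries where they do the work, as an engineer would, in place of code of your own. Each camera call takes 0.05 s, during which the arm holds its last target. There are 200 camera calls.

### The job

Press the dispenser's orange plunger fully down once and let it spring back up, so that a single white mounting plate comes out of the outlet. Then push that plate along the bench with the fingertips, without lifting it, until it lies flat and wholly on the round blue mat. Leave the other plates in the dispenser, do not disturb the things standing around, and finish clear of everything.

Things in the scene. Friction and masses are not known exactly. Their poses are not given: they have to be found in the camera images.
- dispenser: Fixed plate dispenser on the bench. Origin: on the magazine's vertical axis at bench level. -x points out of the outlet, +x to the plunger tower. Magazine: clear walls, open top, 50 mm high, 54 mm wide, front face 28 mm before the origin. White tower: x=+25 to +104 mm, 58 mm wide, 50 mm high. A second press would push out the next plate, which drops down as the plunger rises.
- outlet (a point): Where the plate's centre comes to lie after a full press: on the bench 52 mm along the dispenser's -x from its origin (up to 20 mm farther if pressed fast). The plate comes out through an 18 mm high slot at bench level.
- plunger_top (a point): Centre of the top of the orange round plunger cap (40 mm diameter, 10 mm thick), 64 mm along +x from the dispenser's origin and 86 mm above the bench when up. The point moves down with the cap.
- plunger (a joint): Plunger travel, pressed straight down: 0 = up, 0.024 m = fully down. A spring returns it; it resists with about 3 N at the top to 8 N at the bottom, and up to 4 N more from the plates' friction. It drives the steel pusher at 2.3 times its travel.
- plate1: The bottom plate in the magazine at the start, the one that comes out: loose flat white plastic disc, 40 mm diameter, 14 mm thick, about 15 g, with a small grey dot in the middle. Origin: centre of its underside; z up.
- plate2: Middle plate of the three at the start, same disc, stacked on plate1. Origin: centre of its underside.
- plate3: Top plate of the three at the start, same disc, stacked on plate2. Origin: centre of its underside.
- mat: Round blue work mat lying flush on the bench (less than 1 mm thick, so a plate slides onto it freely), 94 mm diameter, to the left or to the right of the outlet. Origin: its centre at bench level.
- jaw: Loose plaster model of a lower jaw, 50 by 58 mm, 29 mm high, standing on the side of the outlet opposite to the mat. Origin: centre of its underside. Not to be disturbed.
- pot: Small open green plastic pot, 56 mm diameter, 45 mm high, to the left of the plunger tower. Origin: centre of its underside. Not to be disturbed.
- jar: Amber glass jar with white cap, 50 mm diameter, 60 mm high, to the right of the plunger tower. Origin: centre of its underside. Not to be disturbed.
- knife: Wax knife with a round wooden handle and a narrow steel blade, 170 mm long, 12 mm thick, lying flat across the bench behind the dispenser (+x side). Origin: under its middle. Not to be disturbed.
Things that resemble listed ones, but are neither listed nor needed, are in the scene too. Several things look just like the dispenser: the one meant starts farthest to the robot's left. What is shaped like the plate3 but red is not meant.

How it is judged:
On the way, in this order (a step that is already met when the one before it is completed fails the run):
1. the plunger is pressed fully down (at least 21 of its 24 mm) (value of joint plunger above 0.021 m).
2. the plunger is up again and one plate lies out of the outlet on the bench (value of joint plunger below 0.004 m and x of plate1 in the frame of dispenser below -0.038 m and height (world z) of plate1 below 0.004 m), for 0.2 s.
At the end, for the whole second after the job is handed in: The ejected plate lies flat, at rest on the bench with its centre within 28 mm of the mat's centre (wholly on the mat, 1 mm grace); the plunger is up; the two other plates are stacked in the magazine, within 8 mm of its axis (horizontal distance between plate1 and mat below 0.028 m and height (world z) of plate1 below 0.003 m and angle between plate1's own z axis and vertical below 0.1 rad and linear speed of plate1 below 0.01 m/s and value of joint plunger below 0.004 m and horizontal distance between each of plate2, plate3 and dispenser below 0.008 m and height (world z) of plate2 below 0.004 m and height (world z) of plate3 below 0.018 m); the robot touches nothing.
It fails at once if the dispensed plate is lifted off the bench (its underside's centre more than 8 mm up) (height (world z) of plate1 above 0.008 m).
It fails at once if another plate leaves the magazine, sideways or upwards (horizontal distance between any of plate2, plate3 and dispenser above 0.012 m or height (world z) of plate2 above 0.024 m or height (world z) of plate3 above 0.038 m).
It fails at once if the jaw model, pot, jar or wax knife is disturbed (moved more than 15 mm) (distance of any of jaw, pot, jar, knife from where it was at the start of the episode above 0.015 m).
It also fails if it takes over 45 s, if anything falls off the work surface, if the arm or the gripper's body presses on something with over 40 N, if the wrist force passes 120 N, or if a joint passes its speed limit or range.

## Working session

There is one attempt and no reset: what is moved stays moved. The work goes in short steps, Python scripts to look and compute and a tool call to move; the robot and the scene stay as the last step left them, time stands still between calls to the robot, and variables do not carry over. Pictures are saved under pics/ and viewed, at most 10 in all, crops included, and the job is handed in when it is done.

Besides the shell and the picture viewer there is one more tool, called after ">>>" in YAML: its name, and indented under it one key for each argument. drive_tool: Moves the arm, as the interface text tells. Its arguments: {"type":"object","properties":{"deltas":{"type":"array","items":{"type":"array","items":{"type":"array","items":{"type":"number"}}}},"newtons":{"type":"number"}},"required":["deltas"]}

```bash
mkdir -p pics
cat > h.py <<'E'
import numpy as np,cv2
from workcell import get_state,read_camera,calibration,hand_in
def ray(name,u,v):
    c=calibration(name);K=np.array(c["mtx"]);k=c["k1"];T=np.array(c["world_from_camera"])
    d=np.array([(u-K[0,2])/K[0,0],(v-K[1,2])/K[1,1]]);s=d.copy()
    for _ in range(20): s=d/(1+k*(s@s))
    return T[:3,3],T[:3,:3]@np.array([s[0],-s[1],-1])
def onplane(name,u,v,z):
    o,d=ray(name,u,v);return o+d*(z-o[2])/d[2]
def depthpt(name,u,v,dep):
    o,d=ray(name,u,v);return o+d*dep[int(v),int(u)]
def snap(name,f):
    p,d=read_camera(name);cv2.imwrite(f"pics/{f}.png",p[:,:,::-1]);np.save(f"{f}.npy",d);return p,d
E
python3 - <<'E'
from h import *
snap("top","t0");snap("side","s0");s=get_state();print(s["tcp_pos"],s["orientation"],s["clock"])
for n in("top","side"):
    T=np.array(calibration(n)["world_from_camera"]);print(T.round(2))
E
```

```text
[0.15694583 0.5526812  0.23048058] [-2.40903668e-04  1.37940378e-01  9.90440179e-01 -8.03615197e-04] 0.1
[[ 0.01  0.99 -0.15  0.49]
 [-1.    0.   -0.03 -0.05]
 [-0.03  0.15  0.99  0.86]
 [ 0.    0.    0.    1.  ]]
[[-0.89  0.35 -0.29  0.33]
 [-0.46 -0.67  0.59  0.49]
 [ 0.01  0.66  0.75  0.76]
 [ 0.    0.    0.    1.  ]]
```

View pics/t0.png

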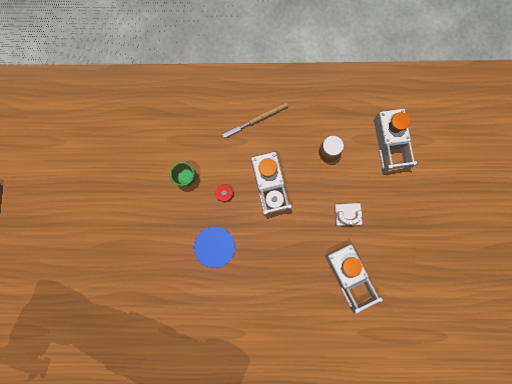

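View pics/s0.png

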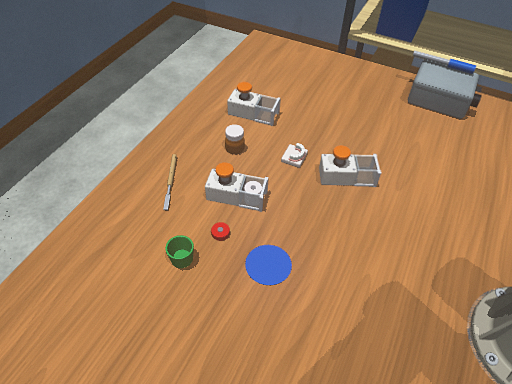

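Top view: three dispensers at (271,185), (397,140) and (355,278). The leftmost, (271,185), is the only one with plates (white disc with dot at 275,199), so I choose it. The red disc at (224,193) is a decoy. The mat is at (214,247), jaw (349,214), pot (183,174), jar (333,148) and knife (255,120).

Run:
```python
from h import *
p=cv2.imread("pics/t0.png");d=np.load("t0.npy");hsv=cv2.cvtColor(p,cv2.COLOR_BGR2HSV)
H,S,V=cv2.split(hsv)
def blobs(m,name,z,win=None,amin=60):
    m=m.astype(np.uint8)
    if win: 
        w=np.zeros_like(m);w[win[1]:win[3],win[0]:win[2]]=1;m=m*w
    n,l,st,c=cv2.connectedComponentsWithStats(m)
    for i in range(1,n):
        if st[i,4]>amin: print(name,c[i].round(1),st[i,4],onplane("top",*c[i],z).round(4),"depth",depthpt("top",*c[i],d).round(3))
blobs((H>110)&(H<125)&(S>150),"mat",0)
blobs((H>3)&(H<12)&(S>230)&(V>170),"cap",.086,(240,145,300,190))
blobs((H>45)&(H<80)&(S>120),"pot",.045)
blobs(((H<3)|(H>172))&(S>180),"red",.014,(205,175,240,210))
w=(S<60)&(V>150)
blobs(w,"white disc/tower",.042,(240,145,300,220),20)
blobs(w,"jar",.06,(318,130,350,165)); blobs(w,"jaw",.029,(330,198,366,232))
blobs((V>150)&(S<170),"knife",.006,(215,98,292,140),20)
c=p[140:225,165:295];cv2.imwrite("pics/c0.png",cv2.resize(c,None,fx=6,fy=6,interpolation=cv2.INTER_CUBIC))
```

```text
mat [213.8 246.8] 1228 [0.5009 0.0709 0.    ] depth [0.501 0.07  0.003]
pot [185.2 175.9] 207 [0.6571 0.1324 0.045 ] depth [0.665 0.141 0.005]
red [223.8 192.7] 174 [0.624  0.0487 0.014 ] depth [0.624 0.048 0.017]
white disc/tower [270.  184.4] 990 [ 0.6384 -0.0571  0.042 ] depth [ 0.637 -0.057  0.049]
jar [332.8 144.9] 316 [ 0.7231 -0.1948  0.06  ] depth [ 0.722 -0.194  0.063]
jaw [349.3 212.6] 466 [ 0.5773 -0.2329  0.029 ] depth [ 0.579 -0.236  0.016]
knife [252.8 118.3] 3039 [ 0.8049 -0.0165  0.006 ] depth [ 0.806 -0.016  0.002]
```

View pics/c0.png

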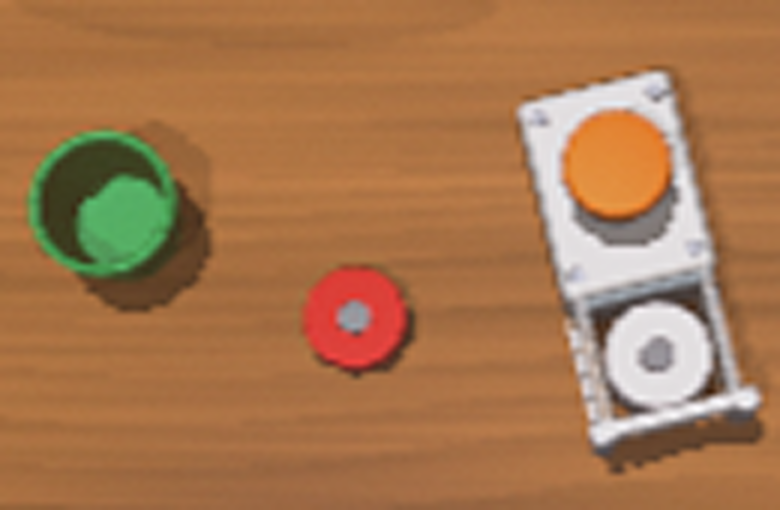

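The crop shows the chosen dispenser: cap at crop (616,163), i.e. pixel (267.3,166.8), and the plate's dot at (655,354), i.e. (273.8,198.6). It is the leftmost and it holds white plates.

Run:
```python
from h import *
d=np.load("t0.npy");p=cv2.imread("pics/t0.png")
H,S,V=cv2.split(cv2.cvtColor(p,cv2.COLOR_BGR2HSV))
m=((H<20)&(S>200)&(V>200)).astype(np.uint8);m[:150]=0;m[190:]=0;m[:,:250]=0;m[:,290:]=0
mo=cv2.moments(m,True);cu=np.array([mo['m10'],mo['m01']])/mo['m00'];print("cap px",cu,mo['m00'])
cap=onplane("top",*cu,.086);pl=onplane("top",273.8,198.6,.042);print("cap",cap,depthpt("top",*cu,d),"plate",pl,depthpt("top",274,199,d))
v=cap-pl;L=np.hypot(*v[:2]);yaw=np.arctan2(v[1],v[0]);print("dist",L,"yaw",np.degrees(yaw))
# tower orientation by minAreaRect of tower-height mask
x=np.array([[u,w] for w in range(150,190) for u in range(248,292) if .043<depthpt("top",u,w,d)[2]<.055])
P=np.array([onplane("top",u,w,.05)[:2] for u,w in x],np.float32);print(cv2.minAreaRect(P))
# side view cap
ps=cv2.imread("pics/s0.png");ds=np.load("s0.npy");H,S,V=cv2.split(cv2.cvtColor(ps,cv2.COLOR_BGR2HSV))
m=((H<12)&(S>200)&(V>150)).astype(np.uint8);m[:160]=0;m[187:]=0;m[:,:212]=0;m[:,238:]=0
mo=cv2.moments(m,True);u=mo['m10']/mo['m00'];w=mo['m01']/mo['m00'];print("side cap",u,w,mo['m00'],onplane("side",u,w,.082),depthpt("side",u,w,ds))
e=v/L
e=e[:2]/np.hypot(*e[:2])
for s in(64,0,-52): print(s,(cap[:2]+e*(s-64)/1000).round(4))
```

```text
cap px [269.18918919 164.81081081] 37.0
cap [ 0.67256939 -0.0551092   0.086     ] [ 0.67274982 -0.05511466  0.08523509] plate [ 0.60654087 -0.06562545  0.042     ] [ 0.60538504 -0.06602755  0.04387095]
dist 0.06686072892471681 yaw 9.049396482351119
((0.663448691368103, -0.05132974684238434), (0.08799583464860916, 0.05774715542793274), 14.092977523803711)Traceback (most recent call last):
  File "<stdin>", line 14, in <module>
ZeroDivisionError: float division by zero
```

>>> drive_tool:
  deltas:
    - [[255, -0.06, -0.04, 0, 0, 0, 8], [255, -0.12, -0.08, 0, 0, 0, 16], [255, -0.17, -0.12, 0, 0, 0, 24], [255, -0.22, -0.15, 0.01, 0, 0, 32], [255, -0.27, -0.18, 0.02, 0, 0, 40], [255, -0.32, -0.21, 0.03, 0, 0, 48], [255, -0.37, -0.245, 0.04, 0, 0, 54], [255, -0.42, -0.28, 0.05, 0, 0, 54], [255, -0.47, -0.315, 0.06, 0, 0, 54], [255, -0.52, -0.35, 0.07, 0, 0, 54], [255, -0.57, -0.38, 0.08, 0, 0, 54], [255, -0.615, -0.413, 0.09, 0, 0, 54]]
  newtons: 40

```text
clock: 1.6
tcp_pos: [0.6369, -0.0139, 0.1404]
orientation: [-0.0, 0.573, 0.82, 0.0]
wrist_force: [0.5, 1.0, 0.4]
finger_gap: 0.0003
grip_force: 0.0
```

>>> drive_tool:
  deltas:
    - [[255, -0.0473, 0.0174, 0.0, 0, 0, 0], [255, -0.0473, 0.0174, 0.025, 0, 0, 0], [255, -0.0473, 0.0174, 0.051, 0, 0, 0], [255, -0.0473, 0.0174, 0.06, 0, 0, 0], [255, -0.0473, 0.0174, 0.069, 0, 0, 0], [255, -0.0473, 0.0174, 0.078, 0, 0, 0], [255, -0.0473, 0.0174, 0.0785, 0, 0, 0]]

```text
clock: 2.48
tcp_pos: [0.6676, -0.0511, 0.0637]
orientation: [-0.0, 0.573, 0.82, -0.001]
wrist_force: [-3.6, -2.0, 7.5]
finger_gap: -0.0002
grip_force: 3.6
```

>>> drive_tool:
  deltas:
    - [[255, 0, 0, 0.0015, 0, 0, 0], [255, 0, 0, 0.0025, 0, 0, 0], [255, 0, 0, 0.0025, 0, 0, 0]]

```text
clock: 2.85
tcp_pos: [0.6676, -0.0511, 0.0621]
orientation: [0.0, 0.573, 0.82, -0.001]
wrist_force: [-4.6, -1.9, 7.7]
finger_gap: -0.0
grip_force: 3.8
```

>>> drive_tool:
  deltas:
    - [[255, 0, 0, 0.0015, 0, 0, 0], [255, 0, 0, 0.0025, 0, 0, 0]]

```text
clock: 3.1
tcp_pos: [0.6677, -0.0511, 0.0619]
orientation: [0.001, 0.573, 0.82, -0.001]
wrist_force: [-10.8, -1.4, 23.2]
finger_gap: 0.0001
grip_force: 11.8
```

>>> drive_tool:
  deltas:
    - [[255, 0, 0, -0.005, 0, 0, 0], [255, 0, 0, -0.02, 0, 0, 0], [255, 0, 0, -0.035, 0, 0, 0], [255, 0, 0, -0.06, 0, 0, 0], [255, 0, 0, -0.1, 0, 0, 0], [255, -0.03, -0.04, -0.1, 0, 0, 0], [255, -0.06, -0.08, -0.1, 0, 0, 0], [255, -0.1, -0.13, -0.1, 0, 0, 0], [255, -0.1, -0.13, -0.1, 0, 0, 0]]

```text
clock: 4.22
tcp_pos: [0.5794, -0.1924, 0.1586]
orientation: [0.0, 0.575, 0.818, 0.0]
wrist_force: [0.2, 1.1, 0.3]
finger_gap: 0.0001
grip_force: 0.0
```

Run:
```python
from h import *
a,_=snap("top","t1");b,_=snap("side","s1");print(get_state()["tcp_pos"])
A=cv2.resize(a[140:290,190:390],(400,300),interpolation=cv2.INTER_CUBIC);B=cv2.resize(b[120:300,180:420],(400,300),interpolation=cv2.INTER_CUBIC)
cv2.imwrite("pics/c1.png",np.hstack([A,B])[:,:,::-1])
```

```text
[ 0.58097961 -0.18977431  0.15839871]
```

View pics/c1.png

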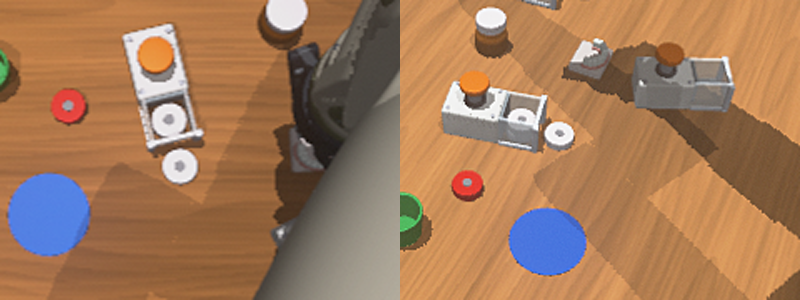

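One plate is out, at top crop (180,166), i.e. pixel (279.8,222.8), and side crop (559,133), i.e. (275.2,199.6). The plunger is up again, and the other plates sit in the magazine.

Run:
```python
from h import *
print(onplane("top",279.8,222.8,.014),onplane("side",275.2,199.6,.014))
ps=cv2.imread("pics/s1.png");H,S,V=cv2.split(cv2.cvtColor(ps,cv2.COLOR_BGR2HSV))
m=((H>105)&(H<130)&(S>150)).astype(np.uint8);m[:220]=0;m[:,:220]=0;m[:,320:]=0
mo=cv2.moments(m,True);print("mat side",onplane("side",mo['m10']/mo['m00'],mo['m01']/mo['m00'],0))
```

```text
[ 0.55527064 -0.07964211  0.014     ] [ 0.55468197 -0.07876588  0.014     ]
mat side [0.49985121 0.07187468 0.        ]
```

>>> drive_tool:
  deltas:
    - [[255, 0.034, 0.007, 0.03, 0, 0, 0], [255, 0.066, 0.0125, 0.07, 0, 0, 0], [255, 0.066, 0.0125, 0.11, 0, 0, 0], [255, 0.066, 0.0125, 0.14, 0, 0, 0], [255, 0.066, 0.0125, 0.152, 0, 0, 0], [255, 0.066, 0.0125, 0.152, 0, 0, 0]]

```text
clock: 5.08
tcp_pos: [0.5701, -0.122, 0.0054]
orientation: [-0.001, 0.572, 0.82, 0.0]
wrist_force: [0.0, 0.2, 0.7]
finger_gap: -0.0001
grip_force: 0.0
```

>>> drive_tool:
  deltas:
    - [[255, 0.008, 0, 0, 0, 0, 0], [255, 0.016, 0, 0, 0, 0, 0], [255, 0.024, 0, 0, 0, 0, 0], [255, 0.032, 0, 0, 0, 0, 0], [255, 0.04, 0, 0, 0, 0, 0], [255, 0.048, 0, 0, 0, 0, 0], [255, 0.056, 0, 0, 0, 0, 0], [255, 0.064, 0, 0, 0, 0, 0], [255, 0.07, 0, 0, 0, 0, 0], [255, 0.07, 0, 0, 0, 0, 0], [215, 0.05, 0, 0, 0, 0, 0], [215, 0.05, 0, 0, 0, 0, 0]]

```text
clock: 6.58
tcp_pos: [0.5492, -0.0759, 0.006]
orientation: [-0.003, 0.573, 0.82, -0.001]
wrist_force: [-12.3, 2.8, 13.9]
finger_gap: 0.0136
grip_force: 8.8
```

Run:
```python
from h import *
a,_=snap("top","t2");b,_=snap("side","s2");s=get_state();print(s["tcp_pos"],s["finger_gap"])
A=cv2.resize(a[140:290,190:390],(400,300),interpolation=cv2.INTER_CUBIC);B=cv2.resize(b[120:300,180:420],(400,300),interpolation=cv2.INTER_CUBIC)
cv2.imwrite("pics/c2.png",np.hstack([A,B])[:,:,::-1])
```

```text
[ 0.5493081  -0.07598471  0.00604356] 0.013354105972030461
```

View pics/c2.png

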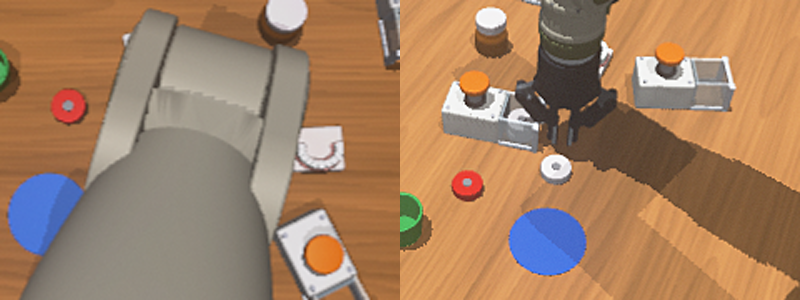

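The side view shows the plate at crop (556,167), pixel (273.4,220), heading towards the mat. The gripper's linkage leans on the magazine rim, so I shut the fingers and ease away.

>>> drive_tool:
  deltas:
    - [[255, 0, -0.002, 0, 0, 0, 0], [255, 0, -0.006, 0, 0, 0, 0], [255, 0, -0.006, 0, 0, 0, 0]]

```text
clock: 7.05
tcp_pos: [0.547, -0.0786, 0.0056]
orientation: [-0.0, 0.573, 0.82, -0.0]
wrist_force: [-0.9, 0.1, 0.2]
finger_gap: 0.0001
grip_force: 0.0
```

Run:
```python
from h import *
s=get_state();t=np.array(s["tcp_pos"]);print(t,s["wrist_force"])
p=onplane("side",273.4,220,.014);m=np.array([.5005,.071]);print(p)
X=np.array([-.343,.940]);Y=np.array([.940,.345])
for q in(p[:2],m): print((q-t[:2])@X,(q-t[:2])@Y)
```

```text
[ 0.54695538 -0.07862514  0.00560618] [-0.90891126  0.06531457  0.1585813 ]
[ 0.53410688 -0.02542708  0.014     ]
0.05441321538488706 0.006275741852640857
0.15658183090713268 0.007952613366238127
```

>>> drive_tool:
  deltas:
    - [[255, 0.01, 0.002, 0, 0, 0, 0], [255, 0.02, 0.006, 0, 0, 0, 0], [255, 0.03, 0.007, 0, 0, 0, 0], [255, 0.04, 0.007, 0, 0, 0, 0], [255, 0.05, 0.007, 0, 0, 0, 0], [255, 0.06, 0.007, 0, 0, 0, 0], [255, 0.07, 0.007, 0, 0, 0, 0], [255, 0.08, 0.007, 0, 0, 0, 0], [255, 0.09, 0.007, 0, 0, 0, 0], [255, 0.1, 0.007, 0, 0, 0, 0], [255, 0.108, 0.007, 0, 0, 0, 0], [255, 0.112, 0.007, 0, 0, 0, 0]]

```text
clock: 8.55
tcp_pos: [0.5149, 0.03, 0.0058]
orientation: [0.0, 0.572, 0.82, 0.0]
wrist_force: [-0.6, -0.7, -0.4]
finger_gap: -0.0002
grip_force: 0.0
```

Run:
```python
from h import *
b,_=snap("side","s3");s=get_state();print(s["tcp_pos"],s["wrist_force"])
B=cv2.resize(b[120:300,180:420],(720,540),interpolation=cv2.INTER_CUBIC)
cv2.imwrite("pics/c3.png",B[:,:,::-1])
```

```text
[0.51472852 0.03020575 0.00579022] [-0.32659732  0.46411775 -0.16839555]
```

View pics/c3.png

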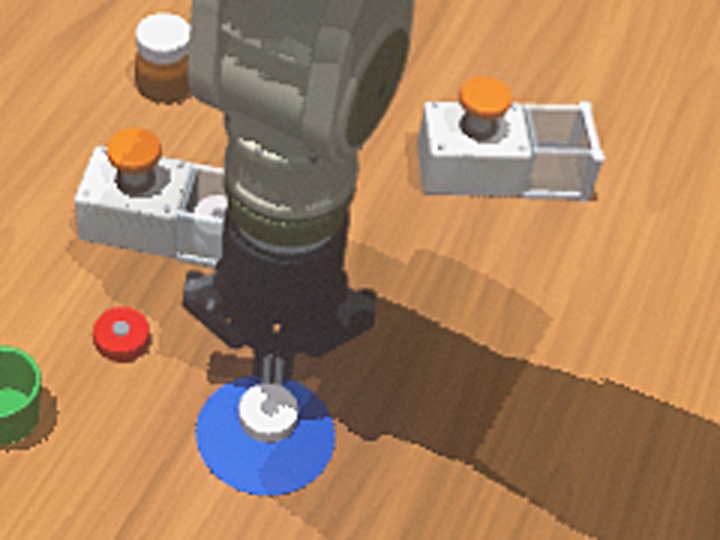

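The plate's dot is at crop (268,403), pixel (269.2,254.2), well on the mat (centre at crop (266,436)) but about 12 mm short of its centre. I push on a little, back off and rise.

>>> drive_tool:
  deltas:
    - [[255, 0.005, 0, 0, 0, 0, 0], [255, 0.01, 0, 0, 0, 0, 0], [255, 0.012, 0, 0, 0, 0, 0], [255, 0.012, 0, 0, 0, 0, 0], [255, -0.005, 0, 0, 0, 0, 0], [255, -0.02, 0, 0, 0, 0, 0], [255, -0.02, 0, -0.03, 0, 0, 0], [255, -0.02, 0, -0.09, 0, 0, 0], [255, -0.02, 0, -0.15, 0, 0, 0], [255, 0.0, -0.06, -0.2, 0, 0, 0], [255, 0.0, -0.12, -0.2, 0, 0, 0], [255, 0.0, -0.12, -0.2, 0, 0, 0]]

```text
clock: 10.1
tcp_pos: [0.4, -0.013, 0.2069]
orientation: [0.0, 0.573, 0.819, 0.0]
wrist_force: [0.3, 0.1, 0.4]
finger_gap: -0.0002
grip_force: 0.0
```

Run:
```python
from h import *
b,_=snap("side","s4");s=get_state();print(s["tcp_pos"],s["wrist_force"],s["clock"])
H,S,V=cv2.split(cv2.cvtColor(b,cv2.COLOR_RGB2HSV))
m=((H>105)&(H<130)&(S>150)).astype(np.uint8);m[:220]=0;m[:,:220]=0;m[:,320:]=0
x=cv2.findNonZero(m);h=cv2.convexHull(x);e=cv2.fitEllipse(h)[0]
w=((S<60)&(V>120)).astype(np.uint8);w[:235]=0;w[300:]=0;w[:,:245]=0;w[:,295:]=0
mo=cv2.moments(cv2.convexHull(cv2.findNonZero(w)));u=mo['m10']/mo['m00'];v=mo['m01']/mo['m00']
print("mat",onplane("side",*e,0),"plate",(u,v),onplane("side",u,v,.010),w.sum())
B=cv2.resize(b[120:300,140:380],(720,540),interpolation=cv2.INTER_CUBIC)
cv2.imwrite("pics/c4.png",B[:,:,::-1])
```

```text
[ 0.40033671 -0.01305223  0.20674245] [-0.72364677  1.14010264 -1.41981302] 10.15
mat [0.49979664 0.07169853 0.        ] plate (268.1420421469321, 264.104086622424) [0.49785085 0.07601186 0.01      ] 347
```

View pics/c4.png

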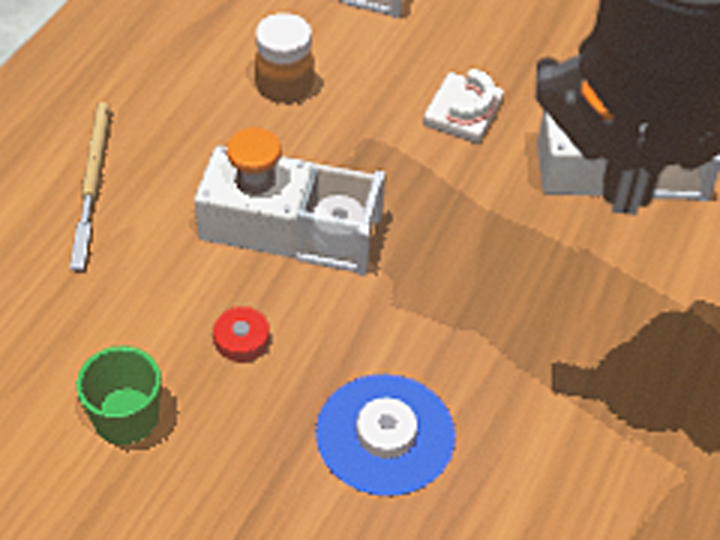

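The plate (dot at crop (387,421)) lies flat about 5 mm from the mat's centre. The plunger is up, the other plates are in the magazine and the arm is clear.

```bash
python3 -c "
from workcell import hand_in
print(hand_in())"
```

```text
the job is handed in; nothing more can be done
None
```

I pressed the plunger once and pushed the ejected plate onto the blue mat, where it lies flat about 5 mm from the centre; the job is handed in, but no verdict came back. The gripper leaned briefly on the dispenser's rim during the push (under 20 N), with no visible effect.

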